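Release the tin from the ratchet clamp

ROBOT

A 6-joint arm with a two-finger parallel gripper is mounted at the origin on a cart in front of the work surface, level with it; the furniture and walls round the work are solid. World frame = base frame: x ahead of the robot, y to its left, z up, the work surface at z = 0. Lengths are in mm, angles in degrees, forces in N, time in s.
With the tool pointing down it reaches from about 325 to 900 mm from the base axis. Payload 6.1 kg.
Tool frame: the origin (TCP) lies on the centre line of the jaws, within the pads' length; the fingertips stand 8 mm ahead of it and the grasp point (between the pads) lies 11 mm behind it (r.tip_extent is the distance from the TCP to the fingertips, in mm); y points along the fingers, x is the direction in which the jaws open and shut, and the axes are right-handed (so a half turn about y gives the same grasp; the last joint's range is limited). The gripper opens to 87 mm and grips with 3 to 60 N. Pads are 19 mm wide; open, the fingers measure 117 mm over their backs; the gripper's body (75 mm by 190 mm) begins 51 mm behind the grasp point.
Start: joints at [63.535, 12.628, 87.462, -0, 79.91, -7.225], TCP at [205.951, 590.085, 230.538] pointing down, gripper open.
Joint ranges: [-170.65, 170.65], [-52.31, 119.04], [5.05, 147.46], [-71.25, 251.25], [11.57, 151.72], [-153.62, 153.62]. Speed limits (degrees/s): [147.25, 147.25, 172.46, 180, 180, 180].

INTERFACE

Orientations are given as a 3x3 rotation matrix whose columns are the frame's x, y, z axes.
In Python, from station import r gives the robot as it stands. The module is installed in compiled form; this text tells all that it offers.
- The arm moves only by the tool step_arm, never from a script. Its argument "increments" is a list that holds one entry, the list of rows, each a list of 7 numbers: the gripper command: -1 is shut, 1 is fully open, values between are in proportion, then the shift along the tool's x, y, z in cm, then the turn, a rotation vector about the tool's x, y, z in rad. A call has 1 to 5 rows; each row is the pose to reach, as a shift and turn from the pose commanded when the call began, along the tool's axes at that moment; what a row does not reach only later rows make up. A row lasts 1/12 s, in which the tool goes at most 41.7 mm and 7.16 degrees, less where a joint would pass 70% of its speed; a pose out of reach is approached as far as the arm can. A call with a gripper value outside its range is refused whole. The fingers move at their own pace and stop on an object; "newtons" is the grip in N (left out, the last holds). Time passes only in rows, so rows that repeat a pose let the fingers close. It gives the time, the measured TCP pose, the force and the opening at its end, in the units of the state.
- r.get_state(): the state, without advancing time (a new reading comes with each control period).
- r.grab_frame(name): name is "scene" or "top" or "wrist"; returns the picture (400x640x3 uint8, red, green, blue); there is no depth.
- r.camera_params(name): a dict with "camera_matrix" (3x3 intrinsics, pixels), "eye" and "orientation" of the camera in the world. Camera axes: x right, y up, looking along -z (the intrinsics and any distortion apply to the point x, -y, -z); pixel columns grow to the right and rows downward; lengths in mm; the calibration is good to about 2 mm. The wrist camera is an equidistant fisheye: a pixel r from the principal point sees the ray r / f radians off the axis. A picture is of the moment at which its call begins: read the wrist's pose just before it. camera_params takes no time and is no camera call; for the wrist camera it gives the pose at the moment of the call.
- r.hand_in(): hands the job in, once; it reports no verdict.
The state is a dict: "time_s": time; "q": joint angles; "qvel": joint speeds; "tau": joint torques, N m; "ee_pos": TCP position; "ee_rot": TCP orientation; "ft_force": force on the tool from outside, world axes, zero at the start; "ft_torque": the same for the moment, N m; "gripper_width": opening from 0.0 (shut) to 1.0 (fully open).
Only numpy, scipy, OpenCV 4.12 (cv2) and the standard library are available. Lean on these libraries where they do the work, as an engineer would, in place of code of your own. Each camera call takes 0.05 s, during which the arm holds its last target. There are 200 camera calls.

TASK

The tin is shut in the kitchen's ratchet clamp. Lift the pawl well clear of the toothed wheel and leave it standing up, then wind the wheel backward (counterclockwise seen from above) by its crank knob until you feel the sliding jaw bear firmly on the buffer screw of its stop block, and let go, so that the tin stands free. Be gentle: never wrench the wheel against the pawl nor force the jaw on the stop, and leave the tin and the things around as they are.

Things in the scene. Friction and masses are not known exactly. Their poses are not given: they have to be found in the camera images.
- clamp: Fixed wooden base board 110 x 375 x 12 mm lying on the worktop with the whole clamp on it. Origin on the underside; +y runs along the board towards the tin and the fixed jaw, z up. In its frame: board y -205 to +170 mm; fixed aluminium jaw (90 wide, top at z 52) with its face at y +150; wheel axis at (0, -60); pawl hinge at (0, -185), z 58, between two bracket ears. Wall cabinets hang low over the rear of the worktop behind it: keep the arm clear of them.
- wheel (a joint): Flat aluminium toothed wheel, 124 mm across, upright axis, with 12 saw teeth on its upper face near the rim (tooth tops z 48 mm above the worktop). Reads 0 rad at the start and grows as it is wound backward, counterclockwise seen from above; its own limit at 1.5 rad lies beyond any stop position. Friction 0.16 N m (about 3 N at the knob), it stays where it is left. A rack moves the sliding jaw 28 mm per radian.
- wheel_axis (a point): Point on the wheel's upright axis, 36 mm above the worktop (top face of the wheel).
- knob_mid (a point): Middle of the black upright crank knob on the wheel's crank, 81 mm above the worktop: knob about 21 mm across, from 59 to 103 mm above the worktop, 55 mm from the wheel axis, spins freely on its pin. It turns with the wheel, starting at 40 degrees counterclockwise from the clamp's +x. Steel crank arm just below, top at 58 mm.
- pawl (a joint): Steel pawl: bar 10 mm wide on a level hinge along the clamp's x at the board's -y end. 0 rad = down, its nose (10 mm wide, 68 mm from the hinge) reaching 9 mm down between two teeth, blocking backward turning; grows as the nose is lifted, to 1.2. Stiff hinge (0.07 N m): it stays where it is left. The nose is clear of the teeth above 0.2 rad.
- pawl_tab (a point): Middle of the pawl's upright finger tab: plate 10 mm thick along the clamp's x, 20 mm wide along y, top 12 mm above this point. With the pawl down the point is 82 mm above the worktop, 40 mm from the hinge towards the wheel and 24 mm above the hinge; it swings up and away from the wheel as the pawl lifts.
- pawl_hinge (a point): Centre of the pawl's hinge, 58 mm above the worktop. The pawl swings about the clamp's x axis through it.
- jaw_back (a point): Lower back face of the sliding aluminium jaw (90 wide, 14 thick, top at z 52), facing the wheel; moves along the clamp's -y as the wheel winds backward, 28 mm per radian.
- stop_block: Small fixed steel stop block 44 x 10 x 14 mm with a thumbscrew, on the guide rail between wheel and sliding jaw; its place differs each time. Origin at the centre of its underside, axes as the clamp's. Out of its +y face (5 mm from the origin) a rubber-tipped buffer screw, 11 mm across, sticks out by some 2 to 12 mm, set differently each time and not measured: the jaw's back meets its tip, which does not give way. Jaw travel to it is 15 to 38 mm.
- tin: Low food tin, 86 mm across, 40 mm high, 0.2 kg, standing loose on the board between the two jaws with about 1 mm play. Origin at the centre of its underside.
- lemon: Bystander: loose lemon, 72 mm, on the worktop left of the clamp.
- garlic: Bystander: loose garlic bulb, 60 mm, on the worktop left of the clamp.
- white_mug: Bystander: loose white mug, 84 mm across, 89 mm high, behind the clamp.
- small_lemon: Bystander: loose smaller lemon, 71 mm, on the worktop right of the clamp.
There are look-alikes about, which are no part of the job. Leave any green or pink look-alike of the tin alone.

How it is judged:
By the outcome, as a careful person would: the job done as asked, in the order asked, and still so for the second after the job is handed in, with the robot touching nothing.
It also fails if it takes over 53 s, if anything falls off the work surface, if the arm or the gripper's body presses on something with over 40 N, if the wrist force passes 120 N, or if a joint passes its speed limit or range.

## Working session

There is one attempt and no reset: what is moved stays moved. The work goes in short steps, Python scripts to look and compute and a tool call to move; the robot and the scene stay as the last step left them, time stands still between calls to the robot, and variables do not carry over. Pictures are saved under pics/ and viewed, about 8 in all and at most 12, crops included, and the job is handed in when it is done.

Besides the shell and the picture viewer there is one more tool, called after ">>>" as name([rows], argument=value, ...), one row to a line, values as JSON. step_arm: Moves the arm, as the interface text tells. Its arguments: {"type":"object","properties":{"increments":{"type":"array","items":{"type":"array","items":{"type":"array","items":{"type":"number"}}}},"newtons":{"type":"number"}},"required":["increments"]}

```bash
mkdir -p pics
python3 - <<'E'
from station import r
import cv2,numpy as np
np.set_printoptions(precision=3,suppress=True)
s=r.get_state();print(s)
for n in("scene","top"):
    cv2.imwrite(f"pics/{n}0.png",r.grab_frame(n)[:,:,::-1]);print(r.camera_params(n))
E
```

```text
{'time_s': 0.0, 'q': array([63.535, 12.676, 87.526, -0.001, 79.91 , -7.224]), 'qvel': array([ 0.016, -0.004, -0.06 ,  0.019,  0.139,  0.01 ]), 'tau': array([  0.   , -49.461, -38.737,   0.07 ,   0.057,  -0.   ]), 'ee_pos': array([205.685, 589.544, 229.431]), 'ee_rot': array([[ 0.33 , -0.001, -0.944],
       [ 0.944, -0.002,  0.33 ],
       [-0.002, -1.   ,  0.   ]]), 'ft_force': array([ 0.716, -0.506, -0.468]), 'ft_torque': array([0.024, 0.014, 0.004]), 'gripper_width': 0.9979744938491178}
{'camera_matrix': array([[502.922,   0.   , 321.686],
       [  0.   , 502.922, 195.985],
       [  0.   ,   0.   ,   1.   ]]), 'eye': array([-860.114,  645.443,  938.445]), 'orientation': array([[-0.417,  0.443, -0.794],
       [-0.909, -0.195,  0.369],
       [ 0.009,  0.875,  0.484]])}
{'camera_matrix': array([[361.705,   0.   , 319.298],
       [  0.   , 361.705, 202.684],
       [  0.   ,   0.   ,   1.   ]]), 'eye': array([ 364.147,  -24.749, 1050.842]), 'orientation': array([[ 0.159,  0.963, -0.216],
       [-0.987,  0.156, -0.03 ],
       [ 0.005,  0.218,  0.976]])}
```

View pics/scene0.png

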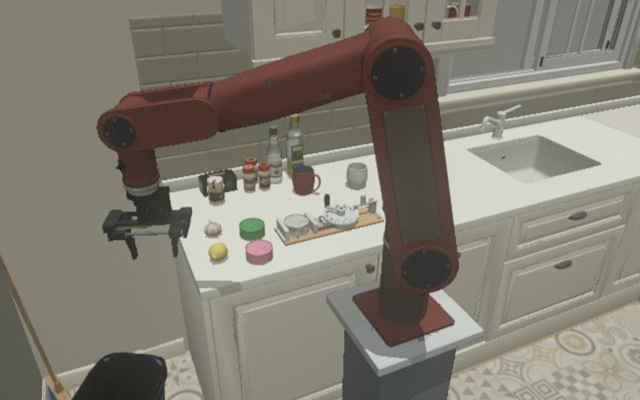

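View pics/top0.png

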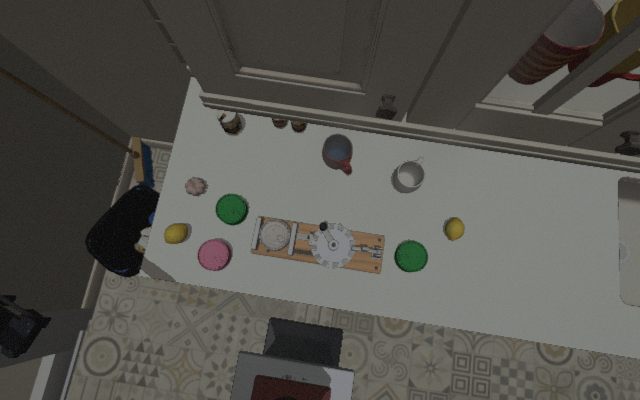

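```bash
cat > h.py <<'E'
from station import r
import cv2,numpy as np
np.set_printoptions(precision=3,suppress=True)
def ray(p,n):
    c=r.camera_params(n) if isinstance(n,str) else n
    K=c["camera_matrix"];d=np.array([(p[0]-K[0,2])/K[0,0],-(p[1]-K[1,2])/K[1,1],-1])
    return c["eye"],c["orientation"]@d
def at(p,n,z):
    e,d=ray(p,n);return e+d*(z-e[2])/d[2]
def proj(P,n):
    c=r.camera_params(n);K=c["camera_matrix"];q=c["orientation"].T@(np.asarray(P,float)-c["eye"])
    return np.array([K[0,0]*q[0]/-q[2]+K[0,2],K[1,1]*-q[1]/-q[2]+K[1,2]])
E
python3 - <<'E'
from h import *
im=cv2.imread("pics/top0.png")
c=im[205:285,240:395];cv2.imwrite("pics/topc.png",cv2.resize(c,None,fx=5,fy=5,interpolation=cv2.INTER_CUBIC))
h=cv2.cvtColor(im,cv2.COLOR_BGR2HSV)
m=cv2.inRange(h,(5,70,60),(22,255,255));m[:200]=0;m[290:]=0;m[:,:235]=0;m[:,400:]=0
m=cv2.morphologyEx(m,cv2.MORPH_CLOSE,np.ones((3,3)))
pts=cv2.findNonZero(m);n,l,st,_=cv2.connectedComponentsWithStats(m);print(st)
hull=pts[:,0]
P=np.array([at(p,"top",12)[:2] for p in hull],np.float32)
print(cv2.minAreaRect(P),cv2.boxPoints(cv2.minAreaRect(P)))
E
```

```text
[[     0      0    640    400 254205]
 [   259    216      1      1      1]
 [   261    217     13      6     36]
 [   284    220     36     14    221]
 [   342    231     42     43    945]
 [   294    239     17     12    151]
 [   251    242     68     22    441]]
((473.4042663574219, -8.181747436523438), (371.4227600097656, 108.34136962890625), 89.96646118164062) [[ 419.125 -193.861]
 [ 527.466 -193.925]
 [ 527.684  177.498]
 [ 419.342  177.561]]
```

View pics/topc.png

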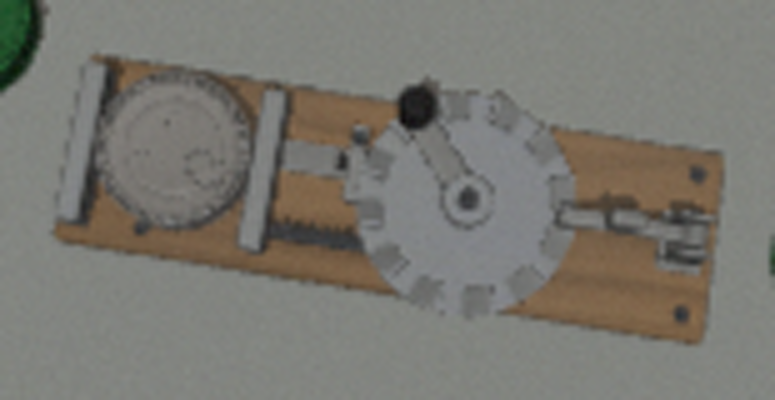

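```bash
cat >> h.py <<'E'
def plan(wps,pos=None,R=None):
    "wps: list of (target xyz, target x-axis yaw deg), one per call; prints shift cm & roty in tool frame"
    s=r.get_state();p=s["ee_pos"] if pos is None else np.array(pos);
    yaw=np.degrees(np.arctan2(s["ee_rot"][1,0],s["ee_rot"][0,0]))
    for t,y in wps:
        a=np.radians(yaw);Rm=np.array([[np.cos(a),0,np.sin(-a)*-1*-1],[np.sin(a),0,np.cos(a)],[0,-1,0]])
        print(t,"shift cm",Rm.T@(np.array(t)-p)/10,"roty",-np.radians(y-yaw));p=np.array(t);yaw=y
E
python3 - <<'E'
from h import *
O=np.array([473.4,9.3,0])
for n,P in dict(hub=(0,-60,42),knobtop=(42.1,-24.6,103),tab=(0,-145,90),hinge=(0,-185,63)).items():
    q=proj(O+P,"top");print(n,q,(q-[240,205])*5,proj(O+P,"scene"))
print(at((323.4,226),"top",103),at((333.4,244.8),"top",42))
a=[206,590,230.];b=[473,-136,180.]
plan([((np.array(a)+(np.array(b)-a)*k/4).round(),70.7*(1-k/4)) for k in (1,2,3,4)],a)
s=cv2.imread("pics/scene0.png");cv2.imwrite("pics/scc.png",cv2.resize(s[180:250,260:400],None,fx=5,fy=5,interpolation=cv2.INTER_CUBIC))
E
```

```text
hub [332.893 245.404] [464.463 202.02 ] [341.528 212.709]
knobtop [323.037 225.181] [415.184 100.906] [327.412 193.966]
tab [365.371 248.657] [626.853 218.284] [363.673 195.87 ]
hinge [378.671 251.944] [693.354 234.72 ] [373.197 200.335]
[513.49  -16.592 103.   ] [475.286 -51.843  42.   ]
[273. 408. 218.] shift cm [-14.976   1.2   -12.323] roty 0.3095518792054241
[340. 227. 205.] shift cm [-10.43    1.3   -16.239] roty 0.3084869452899978
[406.  46. 192.] shift cm [ -5.089   1.3   -18.582] roty 0.30848694528999776
[ 473. -136.  180.] shift cm [  0.858   1.2   -19.375] roty 0.30848694528999776
```

View pics/scc.png

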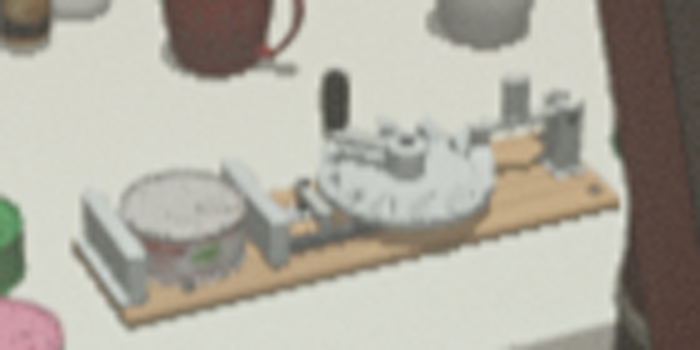

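The model fits both views. In the scene crop, the knob top is at (327,194) and the tab top at (363,196), both as predicted. The clamp origin is at about (473.4, 9.3), unrotated. Moving over the pawl tab now.

>>> step_arm([
  [[1,-3.0,0.24,-2.46,0,0.062,0],[1,-6.0,0.48,-4.93,0,0.124,0],[1,-9.0,0.72,-7.4,0,0.186,0],[1,-12.0,0.96,-9.86,0,0.248,0],[1,-15.0,1.2,-12.3,0,0.309,0]],
])

```text
time_s: 0.52
ee_pos: [272.6, 406.1, 217.8]
ee_rot: [[0.603, -0.001, -0.798], [0.798, -0.001, 0.603], [-0.001, -1.0, -0.0]]
ft_force: [0.7, -0.5, 0.7]
gripper_width: 1.002
```

>>> step_arm([
  [[1,-2.1,0.26,-3.25,0,0.062,0],[1,-4.2,0.52,-6.5,0,0.124,0],[1,-6.3,0.78,-9.7,0,0.186,0],[1,-8.3,1.04,-13.0,0,0.248,0],[1,-10.4,1.3,-16.2,0,0.309,0]],
])

```text
time_s: 0.93
ee_pos: [339.7, 225.7, 205.2]
ee_rot: [[0.817, 0.0, -0.576], [0.576, -0.0, 0.817], [0.0, -1.0, -0.0]]
ft_force: [1.1, 0.0, -0.4]
gripper_width: 0.996
```

>>> step_arm([
  [[0.2,-1.0,0.26,-3.7,0,0.062,0],[0.2,-2.0,0.52,-7.4,0,0.124,0],[0.2,-3.05,0.78,-11.1,0,0.186,0],[0.2,-4.1,1.04,-14.8,0,0.248,0],[0.2,-5.1,1.3,-18.5,0,0.309,0]],
])

```text
time_s: 1.35
ee_pos: [405.0, 45.1, 192.3]
ee_rot: [[0.954, 0.0, -0.3], [0.3, 0.0, 0.954], [0.0, -1.0, -0.0]]
ft_force: [1.1, 0.4, 0.5]
gripper_width: 0.708
```

>>> step_arm([
  [[0.2,0.2,0.24,-3.9,0,0.062,0],[0.2,0.4,0.48,-7.8,0,0.124,0],[0.2,0.6,0.72,-11.6,0,0.186,0],[0.2,0.9,1.2,-15.5,0,0.248,0],[0.2,0.9,1.2,-19.4,0,0.308,0]],
])

```text
time_s: 1.77
ee_pos: [472.2, -136.8, 179.4]
ee_rot: [[1.0, -0.001, 0.003], [-0.003, 0.001, 1.0], [-0.001, -1.0, 0.001]]
ft_force: [0.3, 0.3, -0.6]
gripper_width: 0.602
```

Run:
```python
from h import *
c=r.camera_params("wrist");im=r.grab_frame("wrist")[:,:,::-1].copy();print(c)
K=c["camera_matrix"]
def fp(P):
    q=c["orientation"].T@(np.asarray(P,float)-c["eye"]);v=np.array([q[0],-q[1]]);z=-q[2]
    th=np.arctan2(np.linalg.norm(v),z);return K[:2,2]+K[0,0]*th*v/np.linalg.norm(v)
O=np.array([473.4,9.3,0])
for n,P in dict(hub=(0,-60,42),knobtop=(42.1,-24.6,103),tabtop=(0,-145,94),tabmid=(0,-145,82),hinge=(0,-185,63)).items():
    print(n,fp(O+P))
cv2.imwrite("pics/w1.png",cv2.resize(im,(800,500)))
```

```text
{'camera_matrix': array([[309.707,   0.   , 326.48 ],
       [  0.   , 309.707, 194.292],
       [  0.   ,   0.   ,   1.   ]]), 'eye': array([471.415, -70.424, 333.749]), 'orientation': array([[ 1.   ,  0.004,  0.   ],
       [-0.004,  0.969,  0.248],
       [ 0.001, -0.248,  0.969]])}
hub [328.303  95.66 ]
knobtop [385.132  45.452]
tabtop [329.068 198.89 ]
tabmid [328.942 195.137]
hinge [328.849 231.416]
```

View pics/w1.png

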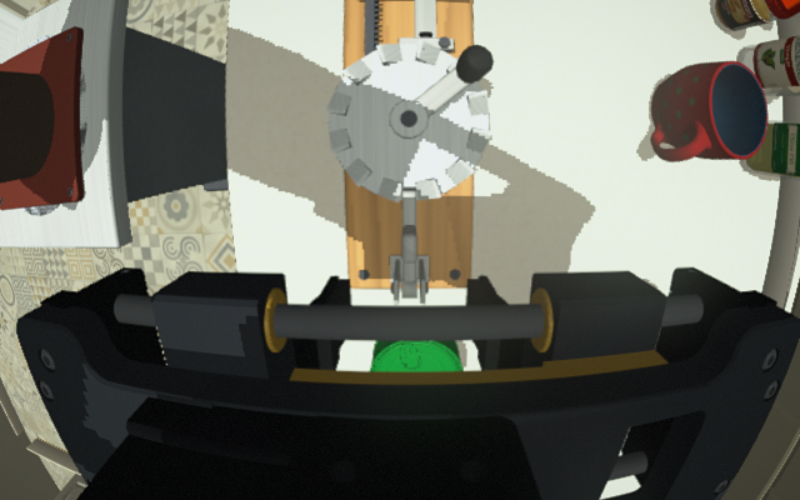

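The wrist view agrees: hub at (409,119), tab near (410,237), knob at (474,62), each within a few pixels of the predictions. Descending and pinching the tab lightly.

>>> step_arm([
  [[0.1,0.1,3.5,0.1,0,0,0],[0,0.1,7,0.1,0,0,0],[0,0.1,9,0.1,0,0,0],[0,0.1,10.1,0.1,0,0,0],[0,0.1,10.1,0.1,0,0,0]],
])

```text
time_s: 2.23
ee_pos: [471.1, -132.9, 76.6]
ee_rot: [[1.0, -0.005, -0.0], [0.0, 0.003, 1.0], [-0.005, -1.0, 0.003]]
ft_force: [0.1, -0.5, 0.2]
gripper_width: 0.501
```

>>> step_arm([
  [[-1,0,0,0,0,0,0],[-1,0,0,0,0,0,0],[-1,0,0,0,0,0,0],[-1,0,0,0,0,0,0],[-1,0,0,0,0,0,0]],
], newtons=6)

```text
time_s: 2.65
ee_pos: [474.3, -134.4, 80.8]
ee_rot: [[1.0, 0.002, -0.0], [0.0, -0.001, 1.0], [0.002, -1.0, -0.001]]
ft_force: [0.5, -0.1, 0.3]
gripper_width: 0.202
```

>>> step_arm([
  [[-1,0,0,0,0,0,0],[-1,0,0,0,0,0,0],[-1,0,0,0,0,0,0],[-1,0,0,0,0,0,0],[-1,0,0,0,0,0,0]],
])

```text
time_s: 3.07
ee_pos: [472.8, -134.0, 79.8]
ee_rot: [[1.0, -0.002, -0.0], [0.0, 0.0, 1.0], [-0.002, -1.0, 0.0]]
ft_force: [-5.9, 1.5, 5.9]
gripper_width: 0.113
```

>>> step_arm([
  [[-1,0,-0.2,-0.16,0,0,0],[-1,0,-0.4,-0.33,0,0,0],[-1,0,-0.59,-0.51,0,0,0],[-1,0,-0.77,-0.7,0,0,0],[-1,0,-1.09,-1.1,0,0,0]],
])

```text
time_s: 3.48
ee_pos: [472.8, -144.6, 90.0]
ee_rot: [[1.0, -0.002, -0.0], [0.0, 0.001, 1.0], [-0.002, -1.0, 0.001]]
ft_force: [-3.3, 3.5, -0.5]
gripper_width: 0.113
```

>>> step_arm([
  [[-1,0,-0.29,-0.44,0,0,0],[-1,0,-0.52,-0.9,0,0,0],[-1,0,-0.72,-1.38,0,0,0],[-1,0,-0.86,-1.88,0,0,0],[-1,0,-0.96,-2.39,0,0,0]],
])

```text
time_s: 3.9
ee_pos: [472.8, -169.4, 100.2]
ee_rot: [[1.0, -0.001, -0.0], [0.0, 0.0, 1.0], [-0.001, -1.0, 0.0]]
ft_force: [-4.0, 3.1, -0.3]
gripper_width: 0.122
```

>>> step_arm([
  [[-1,0,-0.03,-0.4,0,0,0],[-1,0,-0.04,-0.77,0,0,0],[-1,0,-0.04,-0.77,0,0,0],[-1,0,-0.04,-0.77,0,0,0]],
])

```text
time_s: 4.23
ee_pos: [472.8, -177.9, 100.7]
ee_rot: [[1.0, -0.001, 0.0], [-0.0, -0.001, 1.0], [-0.001, -1.0, -0.001]]
ft_force: [-5.9, -0.2, 0.4]
gripper_width: 0.107
```

>>> step_arm([
  [[-0.3,0,0,0,0,0,0],[-0.2,0,0,0,0,0,0],[-0.2,0,0,0,0,0,0],[-0.2,0,-1,0,0,0,0],[-0.2,0,-4,0,0,0,0]],
])

```text
time_s: 4.65
ee_pos: [470.9, -175.3, 137.4]
ee_rot: [[1.0, -0.007, 0.0], [-0.0, 0.004, 1.0], [-0.007, -1.0, 0.004]]
ft_force: [0.8, -0.2, -0.4]
gripper_width: 0.371
```

>>> step_arm([
  [[-0.2,0,-4,0,0,0,0],[-0.2,0,-6,2,0,0,0],[-0.2,0,-6,6,0,0,0],[-0.2,0,-6,10,0,0,0],[-0.2,0,-6,10,0,0,0]],
])

```text
time_s: 5.07
ee_pos: [473.9, -71.5, 202.2]
ee_rot: [[1.0, 0.003, -0.004], [0.004, 0.002, 1.0], [0.003, -1.0, 0.002]]
ft_force: [0.3, 0.0, -0.5]
gripper_width: 0.398
```

Run:
```python
from h import *
s=r.get_state();print(s["ee_pos"],s["gripper_width"])
c=r.camera_params("wrist");im=r.grab_frame("wrist")[:,:,::-1].copy()
sc=r.grab_frame("scene")[:,:,::-1]
K=c["camera_matrix"]
def fp(P):
    q=c["orientation"].T@(np.asarray(P,float)-c["eye"]);v=np.array([q[0],-q[1]]);z=-q[2]
    th=np.arctan2(np.linalg.norm(v),z);return K[:2,2]+K[0,0]*th*v/np.linalg.norm(v)
O=np.array([473.4,9.3,0])
for n,P in dict(hub=(0,-60,42),knobtop=(42.1,-24.6,103)).items(): print(n,fp(O+P))
a=cv2.resize(im,(640,400));b=cv2.resize(sc[170:250,270:410],None,fx=5,fy=5)[:400,:640]
b=cv2.resize(sc[175:245,285:407],(488,280));
cv2.imwrite("pics/w2.png",np.vstack([a[:320],np.pad(b,((0,0),(0,152),(0,0)))]))
```

```text
[473.947 -71.462 202.217] 0.3976552902572604
hub [326.247 161.382]
knobtop [377.914 129.987]
```

View pics/w2.png

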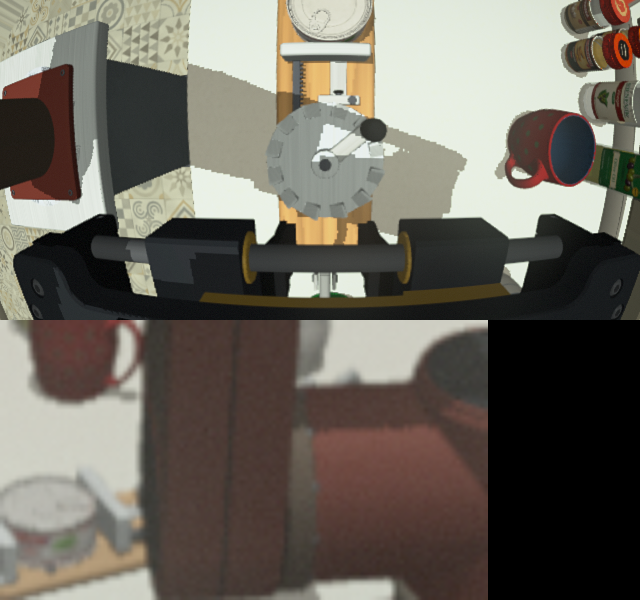

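>>> step_arm([
  [[0.2,1.5,0,2.2,0,0,0],[0.2,3,2,4.5,0,0,0],[0.2,4.1,5,6.2,0,0,0],[0.2,4.1,6,6.2,0,0,0],[0.2,4.1,6,6.2,0,0,0]],
])

```text
time_s: 5.58
ee_pos: [512.5, -14.9, 137.2]
ee_rot: [[1.0, -0.006, -0.001], [0.001, 0.0, 1.0], [-0.006, -1.0, 0.0]]
ft_force: [0.1, 0.3, -0.7]
gripper_width: 0.594
```

>>> step_arm([
  [[0.2,0,2,0,0,0,0],[0.2,0,4,0,0,0,0],[0.2,0,6,0,0,0,0],[0.2,0,6.8,0,0,0,0],[0.2,0,6.8,0,0,0,0]],
])

```text
time_s: 6.0
ee_pos: [513.2, -15.9, 71.4]
ee_rot: [[1.0, -0.003, 0.002], [-0.002, 0.0, 1.0], [-0.003, -1.0, 0.0]]
ft_force: [-0.0, -0.8, 0.7]
gripper_width: 0.601
```

>>> step_arm([
  [[-1,0,0,0,0,0,0],[-1,0,0,0,0,0,0],[-1,0,0,0,0,0,0],[-1,0,0,0,0,0,0],[-1,0,0,0,0,0,0]],
], newtons=12)

```text
time_s: 6.42
ee_pos: [515.1, -14.8, 73.4]
ee_rot: [[1.0, 0.002, -0.0], [0.0, -0.0, 1.0], [0.002, -1.0, -0.0]]
ft_force: [-0.5, 0.6, -0.4]
gripper_width: 0.308
```

>>> step_arm([
  [[-1,0,0,0,0,0,0],[-1,0,0,0,0,0,0],[-1,0,0,0,0,0,0]],
])

```text
time_s: 6.67
ee_pos: [514.7, -14.7, 73.0]
ee_rot: [[1.0, 0.001, -0.0], [0.0, -0.0, 1.0], [0.001, -1.0, -0.0]]
ft_force: [-1.2, 0.4, 4.4]
gripper_width: 0.236
```

>>> step_arm([
  [[-1,0,0,0,0,0,0],[-1,0,0,0,0,0,0],[-1,-0.06,0,0.07,0,0,0],[-1,-0.16,0,0.18,0,0,0],[-1,-0.32,0,0.35,0,0,0]],
], newtons=20)

```text
time_s: 7.08
ee_pos: [512.2, -11.8, 73.0]
ee_rot: [[1.0, 0.002, 0.0], [-0.0, -0.001, 1.0], [0.002, -1.0, -0.001]]
ft_force: [2.1, -2.3, 4.4]
gripper_width: 0.235
```

>>> step_arm([
  [[-1,-0.17,0,0.16,0,0,0],[-1,-0.35,0,0.32,0,0,0],[-1,-0.54,0,0.47,0,0,0],[-1,-0.74,0,0.62,0,0,0],[-1,-0.74,0,0.62,0,0,0]],
])

```text
time_s: 7.5
ee_pos: [503.9, -4.8, 72.9]
ee_rot: [[1.0, 0.001, -0.0], [0.0, -0.0, 1.0], [0.001, -1.0, -0.0]]
ft_force: [0.6, -1.9, 5.4]
gripper_width: 0.229
```

>>> step_arm([
  [[-1,-0.2,0,0.13,0,0,0],[-1,-0.4,0,0.25,0,0,0],[-1,-0.61,0,0.36,0,0,0],[-1,-0.83,0,0.47,0,0,0],[-1,-0.92,0,0.51,0,0,0]],
])

```text
time_s: 7.92
ee_pos: [495.0, 0.2, 73.0]
ee_rot: [[1.0, 0.001, -0.0], [0.0, -0.0, 1.0], [0.001, -1.0, -0.0]]
ft_force: [2.3, -3.3, 5.9]
gripper_width: 0.233
```

Run:
```python
from h import *
s=r.get_state();print(s["ee_pos"],s["ft_force"])
im=r.grab_frame("wrist")[:,:,::-1]
cv2.imwrite("pics/w3.png",cv2.resize(im[30:330,220:420],(533,800))[:600])
c=r.camera_params("wrist");print(c)
```

```text
[494.995   0.218  72.961] [ 2.318 -3.35   5.923]
{'camera_matrix': array([[309.707,   0.   , 326.48 ],
       [  0.   , 309.707, 194.292],
       [  0.   ,   0.   ,   1.   ]]), 'eye': array([493.425,  66.823, 227.255]), 'orientation': array([[ 1.   ,  0.001, -0.003],
       [-0.   ,  0.968,  0.249],
       [ 0.003, -0.249,  0.968]])}
```

View pics/w3.png

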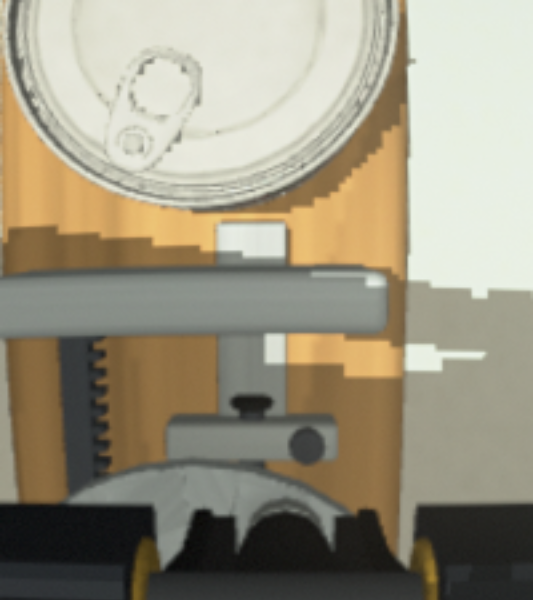

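The wrist crop shows the jaw back edge at crop row 335 and the black buffer tip at row 397. That leaves a gap of about 19 mm, so contact should come near a knob angle of 104°. I'll wind on to 90°, then creep.

>>> step_arm([
  [[-1,-0.22,0,0.09,0,0,0],[-1,-0.45,0,0.18,0,0,0],[-1,-0.67,0,0.25,0,0,0],[-1,-0.9,0,0.31,0,0,0],[-1,-1.12,0,0.36,0,0,0]],
])

```text
time_s: 8.38
ee_pos: [483.9, 3.8, 72.9]
ee_rot: [[1.0, 0.002, -0.0], [0.0, -0.0, 1.0], [0.002, -1.0, -0.0]]
ft_force: [2.7, -3.1, 5.8]
gripper_width: 0.233
```

>>> step_arm([
  [[-1,-0.23,0,0.05,0,0,0],[-1,-0.46,0,0.08,0,0,0],[-1,-0.69,0,0.1,0,0,0],[-1,-0.92,0,0.12,0,0,0],[-1,-1.0,0,0.12,0,0,0]],
])

```text
time_s: 8.8
ee_pos: [473.9, 5.0, 73.0]
ee_rot: [[1.0, 0.002, -0.0], [0.0, -0.0, 1.0], [0.002, -1.0, -0.0]]
ft_force: [2.3, -2.9, 4.3]
gripper_width: 0.234
```

>>> step_arm([
  [[-1,-0.1,0,-0.01,0,0,0],[-1,-0.2,0,-0.02,0,0,0],[-1,-0.3,0,-0.03,0,0,0],[-1,-0.4,0,-0.04,0,0,0],[-1,-0.5,0,-0.06,0,0,0]],
])

```text
time_s: 9.22
ee_pos: [469.0, 4.8, 72.9]
ee_rot: [[1.0, 0.002, 0.0], [-0.0, 0.001, 1.0], [0.002, -1.0, 0.001]]
ft_force: [3.0, -0.7, 5.4]
gripper_width: 0.233
```

>>> step_arm([
  [[-1,-0.08,0,-0.01,0,0,0],[-1,-0.16,0,-0.02,0,0,0],[-1,-0.24,0,-0.03,0,0,0],[-1,-0.32,0,-0.04,0,0,0],[-1,-0.4,0,-0.06,0,0,0]],
])

```text
time_s: 9.63
ee_pos: [465.1, 4.4, 73.0]
ee_rot: [[1.0, 0.002, 0.0], [-0.0, 0.001, 1.0], [0.002, -1.0, 0.001]]
ft_force: [1.4, -0.0, 5.1]
gripper_width: 0.234
```

>>> step_arm([
  [[-1,-0.05,0,-0.01,0,0,0],[-1,-0.1,0,-0.02,0,0,0],[-1,-0.15,0,-0.03,0,0,0],[-1,-0.2,0,-0.04,0,0,0],[-1,-0.25,0,-0.05,0,0,0]],
])

```text
time_s: 10.05
ee_pos: [462.6, 4.0, 73.0]
ee_rot: [[1.0, 0.002, 0.0], [-0.0, 0.001, 1.0], [0.002, -1.0, 0.001]]
ft_force: [1.7, -0.4, 6.3]
gripper_width: 0.236
```

>>> step_arm([
  [[-1,-0.05,0,-0.01,0,0,0],[-1,-0.1,0,-0.02,0,0,0],[-1,-0.15,0,-0.03,0,0,0],[-1,-0.2,0,-0.04,0,0,0]],
])

```text
time_s: 10.38
ee_pos: [460.5, 3.6, 72.9]
ee_rot: [[1.0, 0.002, 0.0], [-0.0, 0.001, 1.0], [0.002, -1.0, 0.001]]
ft_force: [3.0, 0.9, 6.6]
gripper_width: 0.234
```

>>> step_arm([
  [[-1,-0.05,0,-0.01,0,0,0],[-1,-0.1,0,-0.03,0,0,0],[-1,-0.15,0,-0.04,0,0,0],[-1,-0.2,0,-0.05,0,0,0]],
])

```text
time_s: 10.72
ee_pos: [458.6, 3.1, 73.0]
ee_rot: [[1.0, 0.002, 0.0], [-0.0, 0.001, 1.0], [0.002, -1.0, 0.001]]
ft_force: [3.2, 0.9, 5.2]
gripper_width: 0.233
```

>>> step_arm([
  [[-1,-0.05,0,-0.01,0,0,0],[-1,-0.1,0,-0.03,0,0,0],[-1,-0.15,0,-0.04,0,0,0],[-1,-0.2,0,-0.06,0,0,0]],
])

```text
time_s: 11.05
ee_pos: [456.5, 2.5, 72.9]
ee_rot: [[1.0, 0.002, 0.0], [-0.0, 0.001, 1.0], [0.002, -1.0, 0.001]]
ft_force: [4.1, 1.1, 6.6]
gripper_width: 0.239
```

>>> step_arm([
  [[-1,-0.05,0,-0.02,0,0,0],[-1,-0.1,0,-0.03,0,0,0],[-1,-0.15,0,-0.05,0,0,0],[-1,-0.2,0,-0.06,0,0,0]],
])

```text
time_s: 11.38
ee_pos: [456.0, 2.3, 73.1]
ee_rot: [[1.0, 0.005, 0.001], [-0.001, 0.002, 1.0], [0.005, -1.0, 0.002]]
ft_force: [10.0, 4.1, -0.6]
gripper_width: 0.232
```

>>> step_arm([
  [[-1,-0.03,0,-0.01,0,0,0],[-1,-0.06,0,-0.02,0,0,0],[-1,-0.06,0,-0.02,0,0,0]],
])

```text
time_s: 11.63
ee_pos: [455.9, 2.3, 73.1]
ee_rot: [[1.0, 0.006, 0.001], [-0.001, 0.002, 1.0], [0.006, -1.0, 0.002]]
ft_force: [11.3, 4.2, -1.7]
gripper_width: 0.236
```

>>> step_arm([
  [[-1,-0.04,0,-0.01,0,0,0],[-1,-0.08,0,-0.03,0,0,0],[-1,-0.1,0,-0.03,0,0,0],[-1,-0.1,0,-0.03,0,0,0]],
])

```text
time_s: 11.97
ee_pos: [455.6, 2.2, 73.1]
ee_rot: [[1.0, 0.008, 0.001], [-0.001, 0.003, 1.0], [0.008, -1.0, 0.003]]
ft_force: [14.6, 3.5, -4.9]
gripper_width: 0.233
```

Firm contact: about 15 N at the knob, and it no longer advances. Letting go and lifting clear.

>>> step_arm([
  [[-0.3,0,0,0,0,0,0],[0,0,0,0,0,0,0],[0,0,0,0,0,0,0],[0,0,0,0,0,0,0],[0,0,0,0,0,0,0]],
])

```text
time_s: 12.38
ee_pos: [450.7, 1.1, 71.3]
ee_rot: [[1.0, -0.003, -0.0], [0.0, 0.001, 1.0], [-0.003, -1.0, 0.001]]
ft_force: [-0.4, -0.5, -0.3]
gripper_width: 0.473
```

>>> step_arm([
  [[0,0,-2,0,0,0,0],[0,0,-5,0,0,0,0],[0,0,-8,0,0,0,0],[0,0,-11,0,0,0,0],[0,0,-13,0,0,0,0]],
])

```text
time_s: 12.8
ee_pos: [452.4, 0.7, 204.8]
ee_rot: [[1.0, 0.001, 0.0], [-0.0, 0.0, 1.0], [0.001, -1.0, 0.0]]
ft_force: [0.1, 0.6, -0.4]
gripper_width: 0.503
```

>>> step_arm([
  [[0,0,0,2,0,0,0],[0,0,0,5,0,0,0],[0,0,0,8,0,0,0],[0,0,0,12,0,0,0],[0,0,0,16,0,0,0]],
])

```text
time_s: 13.22
ee_pos: [451.3, 161.7, 201.9]
ee_rot: [[1.0, -0.002, 0.002], [-0.002, -0.0, 1.0], [-0.002, -1.0, -0.0]]
ft_force: [1.7, 0.7, 0.8]
gripper_width: 0.499
```

>>> step_arm([
  [[0,0,0,4,0,0,0],[0,0,0,8,0,0,0],[0,0,0,10,0,0,0],[0,0,0,10,0,0,0],[0,0,0,10,0,0,0]],
])

```text
time_s: 13.63
ee_pos: [451.2, 261.2, 201.4]
ee_rot: [[1.0, -0.002, -0.003], [0.003, -0.001, 1.0], [-0.002, -1.0, -0.001]]
ft_force: [0.3, -0.3, -0.3]
gripper_width: 0.502
```

Run:
```python
from h import *
s=r.get_state();print(s["time_s"],s["ee_pos"],s["ft_force"],s["gripper_width"])
t=r.grab_frame("top")[:,:,::-1];sc=r.grab_frame("scene")[:,:,::-1]
a=cv2.resize(t[205:285,240:395],(600,310),interpolation=cv2.INTER_CUBIC)
b=cv2.resize(sc[180:250,260:400],(580,290),interpolation=cv2.INTER_CUBIC)
cv2.imwrite("pics/end.png",np.vstack([a,np.pad(b,((0,0),(0,20),(0,0)))]))
```

```text
13.6333 [451.184 261.207 201.447] [ 0.337 -0.282 -0.333] 0.5022321548911293
```

View pics/end.png

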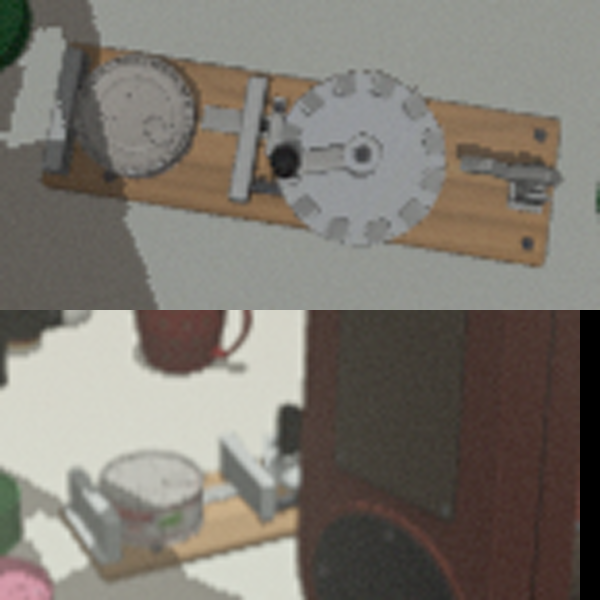

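```bash
python3 -c "
from h import *
print(proj((473.4,-175.7+68*np.cos(.95),58+68*np.sin(.95)),'top'))
print(r.hand_in())"
```

```text
[366.708 247.835]
the job is handed in; nothing more can be done
None
```

The pawl is up, the wheel is wound back until the jaw bears on the buffer screw, and the tin stands free. I handed the job in at 13.6 s.

- **Pawl:** I pinched the tab lightly and swung it to about 0.95 rad by the gripper's path. In the final top view its nose stands well clear of the wheel. The nose lies about 7 px from where 0.95 rad would put it. That match used a rough reading of the image, and the arm hid the pawl in the final scene view.
- **Wheel:** I wound it by the knob through about 68° (1.19 rad, about 33 mm of jaw travel). The push at the knob stayed around 3–4 N, then rose to about 15 N as the knob stopped advancing, and I let go there.
- **Last checks:** The top view shows the jaw at the stop with the knob where I left it. The tin is loose between the jaws and looks unmoved. The force reading is back to about zero, and the arm is parked clear at 200 mm height.
- **Disagreed:** Contact came 4° later than the 104° I had estimated from the wrist camera, which is within that estimate's uncertainty.

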